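Tap the cap-clamp wedge home

ROBOT

A 6-joint arm with a two-finger parallel gripper is mounted at the origin on the work surface. World frame = base frame: x ahead of the robot, y to its left, z up, the work surface at z = 0. Lengths are in m, angles in rad, forces in N, time in s.
With the tool pointing down it reaches from about 0.275 to 0.775 m from the base axis. Payload 14.6 kg.
Tool frame: the origin (TCP) lies midway between the tips of the shut fingers; the grasp point (between the pads) lies bot.grip_point_offset behind it (bot.grip_point_offset is the distance from the TCP to the grasp point, in m); z points along the fingers, y is the line along which they close (so a half turn about z gives the same grasp; the last joint's range is limited). The gripper opens to 85 mm and grips with 20 to 120 N. Pads are 22 mm wide; open, the fingers measure 114 mm over their backs; the gripper's body (76 mm by 85 mm) begins 54 mm behind the grasp point. The pads swing forward as they close: fully open they stand 13 mm farther back than shut.
Start: joints at [1.178, 0.263, -0.048, 1.259, 0, 1.415], TCP at [0.124, 0.51, 0.208] pointing down, gripper open.
Joint ranges: [-2.65, 2.65], [-0.89, 1.7], [-1.18, 1.37], [-2.13, 2.11], [-1.35, 1.29], [-3.14, 3.14]. Speed limits (rad/s): [1.89, 1.89, 2.57, 2.79, 3.14, 3.14].

INTERFACE

Orientations are given as [roll, pitch, yaw] about the fixed x, y, z axes, in that order (R = Rz(yaw) Ry(pitch) Rx(roll)).
In Python, from cell import bot gives the robot as it stands.
- The arm moves only by the shell command python3 -m inch 'ROWS'. ROWS is JSON, a list of rows, each an object of numbers: "jaw": the gripper command: -1 is fully open, 1 is shut, values between are in proportion; "x", "y", "z": the shift along the world's x, y, z in m; "turn": the turn about the world's z in degrees. In form: [{"jaw": .., "x": .., "y": .., "z": .., "turn": ..}, ...]. A call has 1 to 12 rows; each row is the pose to reach, as a shift and turn from the pose commanded when the call began; what a row does not reach only later rows make up. A row lasts 1/10 s, in which the tool goes at most 50 mm and 8.59 degrees, less where a joint would pass 70% of its speed; a pose out of reach is approached as far as the arm can. A call with a gripper value outside its range is refused whole. The fingers move at their own pace and stop on an object; the grip force is fixed at half the most. Time passes only in rows, so rows that repeat a pose let the fingers close. It gives the time, the measured TCP pose, the force, the opening and the grip force at its end, in the units of the state.
- bot.sense(): the state, without advancing time (a new reading comes with each control period).
- bot.read_camera(name): name is "side" or "top"; returns a dict with "img" (420x560x3 uint8, red, green, blue), "fovy" (degrees; the focal length in pixels is half the picture's height over the tangent of half this angle, whatever the lens; pixels are square), "cx", "cy" (the principal point, pixels), "R" (3x3) and "t" (3): a world point X has camera coordinates R X + t. Camera axes: x right, y down, z forward; pixel columns grow to the right and rows downward; lengths in m; the calibration is good to about 2 mm. A picture is of the moment at which its call begins. There is no depth.
- bot.close_job(): hands the job in; it is judged then, once.
The state is a dict: "time_s": time; "q": joint angles; "joint_velocities": joint speeds; "joint_efforts": joint torques, N m; "tool_pos": TCP position; "eef_rot": TCP orientation; "contact_force": force on the tool from outside, world axes, zero at the start; "wrist_torque": the same for the moment, N m; "width": finger opening in m; "finger_force": force on a finger pad.
Only numpy, scipy, OpenCV 4.12 (cv2) and the standard library are available. Lean on these libraries where they do the work, as an engineer would, in place of code of your own. Each camera call takes 0.05 s, during which the arm holds its last target. There are 200 camera calls.

TASK

Pick up the brass-headed hammer by its wooden handle and tap the red-ended wooden wedge sideways into the blue cap clamp, in at least two separate blows with the hammer drawn well clear in between, until the wedge stops advancing and sits tight. Touch the wedge with the hammer only and leave the green bottle and the white gauge cup standing where they are. Finish by laying the hammer down on the bench, flat as it lay before and clear of the wedge.

Things in the scene. Friction and masses are not known exactly. Their poses are not given: they have to be found in the camera images.
- hammer: Hammer, 0.27-0.53 kg, lying flat. Brass head: round bar 34 mm thick, 70 mm long along the hammer's y, flat striking faces at y = +-35 mm. Wooden handle 22 mm thick runs to -x, centre line at z = 17 mm, ending in a 34 mm thick butt at x = -187 to -215 mm. Origin: underside, below the head's centre; z up. Pinch the handle across (along y) near x = -50 mm, near the balance point.
- wedge_butt (a point): Centre of the wedge's red butt face, to be struck: 38 mm wide, 34 mm high, centre 33.5 mm above the bench; moves with the wedge. Its y axis is level and points the way to drive, z is up. The wedge lies in a blue and dark steel clamp fixed to the bench, 150 mm across, 120 mm along y, 57 mm high; the butt stands 75 mm out of it at joint 0, 40 mm when home.
- wedge (a joint): How far the wedge has been driven into the clamp, in m: it starts between 0 and 0.010 and meets a firm stop at 0.035 (home). It slides stiffly, holding where it is left; moving it takes 5 to 7 N, and at the stop the force rises sharply.
- bottle: Green glass soda bottle with a steel cap, 60 mm in diameter, 200 mm high, standing; origin at the centre of its underside. A bystander.
- cup: Bone-white ceramic gauge cup, 72 mm in diameter, 70 mm high, standing mouth up; origin at the centre of its underside. A bystander.
Not all that is in view belongs to the job. What is meant by the hammer is not pink, and is the larger of those in its own colour.

How it is judged:
By the outcome, as a careful person would: the job done as asked, in the order asked, and still so for the second after the job is handed in, with the robot touching nothing.
It also fails if it takes over 48 s, if anything falls off the work surface, if the arm or the gripper's body presses on something with over 40 N, if the wrist force passes 120 N, or if a joint passes its speed limit or range.

## Working session

There is one attempt and no reset: what is moved stays moved. The work goes in short steps, Python scripts to look and compute and a shell command to move; the robot and the scene stay as the last step left them, time stands still between calls to the robot, and variables do not carry over. Pictures are saved under pics/ and viewed, at most 10 in all, crops included, and the job is handed in when it is done.

```bash
mkdir -p pics
cat > h.py <<'E'
import numpy as np, cv2
from cell import bot
def K(c):
    f=c["img"].shape[0]/2/np.tan(np.radians(c["fovy"])/2); return f
def ray(c,u,v,z):
    f=K(c); R=np.array(c["R"]); t=np.array(c["t"])
    o=-R.T@t; d=R.T@np.array([(u-c["cx"])/f,(v-c["cy"])/f,1]); return o+d*(z-o[2])/d[2]
def proj(c,X):
    f=K(c); p=np.array(c["R"])@np.array(X)+np.array(c["t"]); return [c["cx"]+f*p[0]/p[2],c["cy"]+f*p[1]/p[2]]
def save(c,n): cv2.imwrite("pics/"+n,c["img"][:,:,::-1])
E
python3 - <<'E'
from h import *
for n in("top","side"):
    c=bot.read_camera(n); save(c,n+"0.png"); print(n,c["fovy"],c["cx"],c["cy"],-np.array(c["R"]).T@c["t"]); print([k for k in c])
print(bot.sense(), bot.grip_point_offset)
E
```

```text
top 43.99339732348036 287.4100898265482 208.89453263946623 [ 0.28062282 -0.03473515  1.48084296]
['img', 'fovy', 'cx', 'cy', 'R', 't']
side 48.234226097168076 285.01455600989385 204.67793816771632 [-0.37605361 -0.86609722  0.98670262]
['img', 'fovy', 'cx', 'cy', 'R', 't']
{'time_s': 0.1, 'q': array([ 1.17768358e+00,  2.63488875e-01, -4.88618377e-02,  1.25935950e+00,
       -2.00644638e-05,  1.41549579e+00]), 'joint_velocities': array([-0.00203572,  0.00142294,  0.00248973,  0.00020139,  0.00157021,
        0.00052706]), 'joint_efforts': array([ 5.48880285e-03, -6.38576674e+01,  3.85064220e+01,  1.00089511e-02,
       -4.42988392e-05, -1.59261430e-05]), 'tool_pos': array([0.12359388, 0.50999124, 0.2074703 ]), 'eef_rot': array([-3.14068666e+00, -1.21534840e-04,  2.90378040e+00]), 'contact_force': array([-0.06535468, -0.67160988, -0.25970318]), 'wrist_torque': array([-0.01153788, -0.00674262,  0.01185147]), 'finger_force': 0.0, 'width': 0.08567959631225769} 0.0187
```

View pics/top0.png

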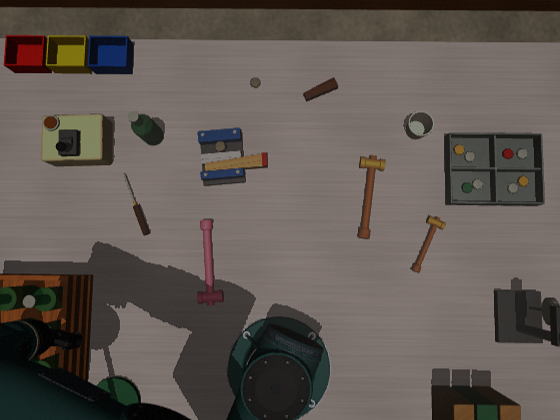

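View pics/side0.png

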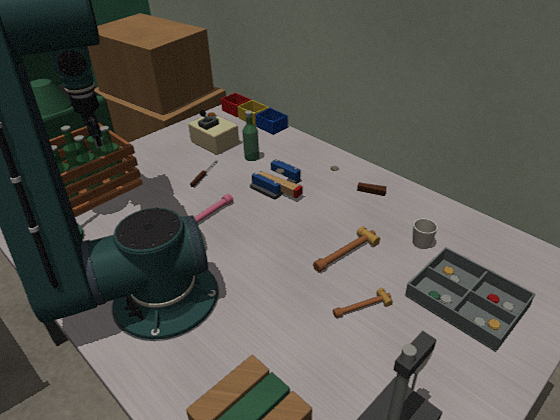

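The top view shows the large brass hammer with its head at (372,163) and its butt at (364,236). The wedge's red butt is at (266,160), facing image right, so it is driven to the left. The bottle is at (148,130) and the cup at (418,125). Next I'll measure.

Run:
```python
from h import *
c=bot.read_camera("top"); im=c["img"]
cr=lambda u,v,w,h:cv2.resize(im[v:v+h,u:u+w],None,fx=4,fy=4,interpolation=cv2.INTER_CUBIC)
a=cr(190,115,95,80); b=cr(345,145,60,100)
o=np.zeros((400,380+240,3),np.uint8); o[:320,:380]=a; o[:400,380:]=b
cv2.imwrite("pics/crop.png",o[:,:,::-1])
for n,u,v,z in[("headC",372,163,.034),("butt",364,236,.034),("head l",361,162,.017),("head r",384,164,.017),("wedge red",266,160,.05),("clampBL",199,130,.057),("clampBR",241,130,.057),("clampLL",203,184,.057),("clampLR",245,181,.057),("bottle",157,140,0),("cup",418,125,.035),("tip",202,165,.05)]: print(n,ray(c,u,v,z).round(3))
```

```text
headC [ 0.573 -0.258  0.034]
butt [ 0.366 -0.234  0.034]
head l [ 0.579 -0.229  0.017]
head r [ 0.573 -0.295  0.017]
wedge red [0.575 0.041 0.05 ]
clampBL [0.657 0.23  0.057]
clampBR [0.658 0.112 0.057]
clampLL [0.504 0.214 0.057]
clampLR [0.514 0.098 0.057]
bottle [0.641 0.362 0.   ]
cup [ 0.683 -0.389  0.035]
tip [0.559 0.22  0.05 ]
```

View pics/crop.png

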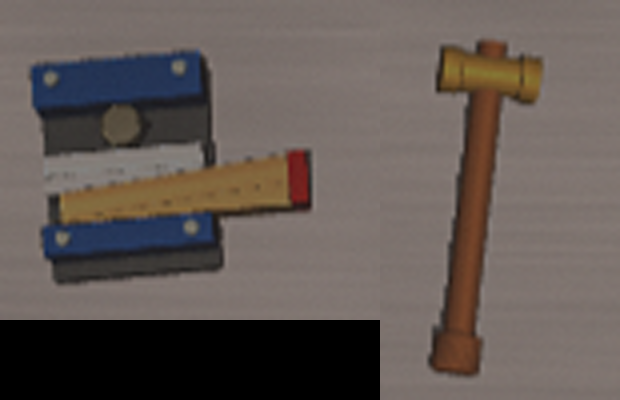

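Run:
```python
from h import *
c=bot.read_camera("top")
W=lambda x,y,z:ray(c,190+(x+.5)/4-.5,115+(y+.5)/4-.5,z)
H=lambda x,y,z:ray(c,345+(x-380+.5)/4-.5,145+(y+.5)/4-.5,z)
an=lambda d:np.degrees(np.arctan2(d[1],d[0])).round(1)
def seg(n,a,b): print(n,a.round(4),b.round(4),"dir",an(b-a))
seg("upper bar top edge",W(198,52,.057),W(33,68,.057))
seg("upper bar lower",W(200,92,.057),W(36,110,.057))
seg("lower bar top",W(212,213,.057),W(43,228,.057))
seg("butt face",W(309,151,.0505),W(310,207,.0505)); print("butt c",W(309.5,179,.0335))
seg("hammer axis",H(455,372,.017),H(491,76,.017))
seg("head faces",H(542,78,.017),H(438,70,.017))
h=H(490,74,.017);d=H(491,76,.017)-H(455,372,.017);d/=np.linalg.norm(d)
print("head",h,"grasp",h-.05*d, "yaw",an(d))
```

```text
upper bar top edge [0.6651 0.1175 0.057 ] [0.6525 0.2331 0.057 ] dir 96.2
upper bar lower [0.6365 0.1155 0.057 ] [0.6225 0.2301 0.057 ] dir 96.9
lower bar top [0.5506 0.1053 0.057 ] [0.5388 0.2227 0.057 ] dir 95.7
butt face [0.5966 0.0389 0.0505] [0.5568 0.0375 0.0505] dir -178.1
butt c [0.58016843 0.03905829 0.0335    ]
hammer axis [ 0.3625 -0.2348  0.017 ] [ 0.5742 -0.2614  0.017 ] dir -7.2
head faces [ 0.5731 -0.2977  0.017 ] [ 0.5782 -0.2236  0.017 ] dir 86.1
head [ 0.57564701 -0.26067433  0.017     ] grasp [ 0.52603694 -0.25444213  0.017     ] yaw -7.2
```

```bash
python3 -m inch '[{"jaw":-1,"x":0.402,"y":-0.764,"z":-0.05,"turn":7},{"jaw":-1,"x":0.402,"y":-0.764,"z":-0.05,"turn":7},{"jaw":-1,"x":0.402,"y":-0.764,"z":-0.05,"turn":7},{"jaw":-1,"x":0.402,"y":-0.764,"z":-0.05,"turn":7},{"jaw":-1,"x":0.402,"y":-0.764,"z":-0.05,"turn":7},{"jaw":-1,"x":0.402,"y":-0.764,"z":-0.05,"turn":7},{"jaw":-1,"x":0.402,"y":-0.764,"z":-0.05,"turn":7},{"jaw":-1,"x":0.402,"y":-0.764,"z":-0.05,"turn":7},{"jaw":-1,"x":0.402,"y":-0.764,"z":-0.05,"turn":7},{"jaw":-1,"x":0.402,"y":-0.764,"z":-0.05,"turn":7},{"jaw":-1,"x":0.402,"y":-0.764,"z":-0.05,"turn":7},{"jaw":-1,"x":0.402,"y":-0.764,"z":-0.05,"turn":7}]'
```

```text
time_s: 1.4
tool_pos: [0.3971, -0.0096, 0.174]
eef_rot: [3.142, 0.0, 3.025]
contact_force: [1.1, 0.7, -0.0]
width: 0.0853
finger_force: 0.0
```

```bash
python3 -m inch '[{"jaw":-1,"x":0.123,"y":-0.233,"z":-0.06,"turn":0},{"jaw":-1,"x":0.123,"y":-0.233,"z":-0.06,"turn":0},{"jaw":-1,"x":0.123,"y":-0.233,"z":-0.06,"turn":0},{"jaw":-1,"x":0.123,"y":-0.233,"z":-0.06,"turn":0},{"jaw":-1,"x":0.123,"y":-0.233,"z":-0.06,"turn":0},{"jaw":-1,"x":0.123,"y":-0.233,"z":-0.06,"turn":0},{"jaw":-1,"x":0.123,"y":-0.233,"z":-0.06,"turn":0},{"jaw":-1,"x":0.123,"y":-0.233,"z":-0.06,"turn":0},{"jaw":-1,"x":0.123,"y":-0.233,"z":-0.06,"turn":0}]'
python3 - <<'E'
from h import *
s=bot.sense(); print(s["tool_pos"],s["eef_rot"])
o=[]
c=bot.read_camera("side"); im=c["img"]; cv2.imwrite("pics/s1.png",cv2.resize(im[190:310,280:440],None,fx=4,fy=4,interpolation=cv2.INTER_CUBIC)[:,:,::-1])
for p in [(.5756,-.2607,.034),(.526,-.2544,.028),(.3625,-.2348,.034)]: print((np.array(proj(c,p))-[280,190])*4)
E
```

```text
time_s: 2.3
tool_pos: [0.5193, -0.2395, 0.1143]
eef_rot: [3.141, -0.0, 3.027]
contact_force: [-0.3, 0.9, 0.4]
width: 0.0855
finger_force: 0.0
[ 0.5192756  -0.23949874  0.11430901] [ 3.14143818e+00 -5.72510620e-05  3.02658526e+00]
[359.06264881 167.4021842 ]
[312.19269077 200.39298269]
[149.85528981 291.3646887 ]
```

View pics/s1.png

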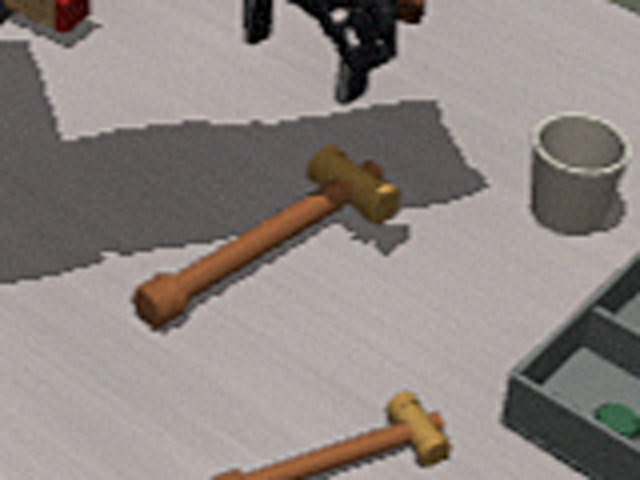

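The side view agrees: the head's top is at about (355,170) in the crop, against a predicted (359,167). I'll descend.

```bash
python3 -m inch '[{"jaw":-1,"x":0,"y":0,"z":0,"turn":0},{"jaw":-1,"x":0,"y":0,"z":-0.03,"turn":0},{"jaw":-1,"x":0,"y":0,"z":-0.06,"turn":0},{"jaw":-1,"x":0,"y":0,"z":-0.08,"turn":0},{"jaw":-1,"x":0,"y":0,"z":-0.08,"turn":0},{"jaw":-1,"x":0,"y":0,"z":-0.08,"turn":0}]'
```

```text
time_s: 2.95
tool_pos: [0.5198, -0.2402, 0.0348]
eef_rot: [-3.141, 0.0, 3.026]
contact_force: [0.3, -0.5, -0.1]
width: 0.0857
finger_force: 0.0
```

```bash
python3 -m inch '[{"jaw":-1,"x":0.006,"y":-0.0145,"z":0,"turn":0},{"jaw":-1,"x":0.006,"y":-0.0145,"z":-0.02,"turn":0},{"jaw":-1,"x":0.006,"y":-0.0145,"z":-0.034,"turn":0},{"jaw":-1,"x":0.006,"y":-0.0145,"z":-0.034,"turn":0},{"jaw":1,"x":0.006,"y":-0.0145,"z":-0.034,"turn":0},{"jaw":1,"x":0.006,"y":-0.0145,"z":-0.034,"turn":0},{"jaw":1,"x":0.006,"y":-0.0145,"z":-0.034,"turn":0},{"jaw":1,"x":0.006,"y":-0.0145,"z":-0.034,"turn":0},{"jaw":1,"x":0.006,"y":-0.0145,"z":-0.034,"turn":0},{"jaw":1,"x":0.006,"y":-0.0145,"z":-0.034,"turn":0},{"jaw":1,"x":0.006,"y":-0.0145,"z":-0.034,"turn":0},{"jaw":1,"x":0.006,"y":-0.0145,"z":-0.034,"turn":0}]'
```

```text
time_s: 4.15
tool_pos: [0.526, -0.255, 0.0014]
eef_rot: [-3.141, 0.001, 3.026]
contact_force: [-4.7, 3.7, 21.1]
width: 0.009
finger_force: 43.3
```

Run:
```python
from h import *
s=bot.sense(); print(s["tool_pos"],s["width"],s["finger_force"],s["contact_force"])
c=bot.read_camera("side"); im=c["img"]; a=cv2.resize(im[190:310,290:440],None,fx=4,fy=4,interpolation=cv2.INTER_CUBIC)[:,:,::-1]
cv2.imwrite("pics/s2.png",a)
```

```text
[ 0.52596307 -0.25504103  0.00140537] 0.009015358159121875 43.335814476013184 [-4.696037    3.68914632 21.07677099]
```

View pics/s2.png

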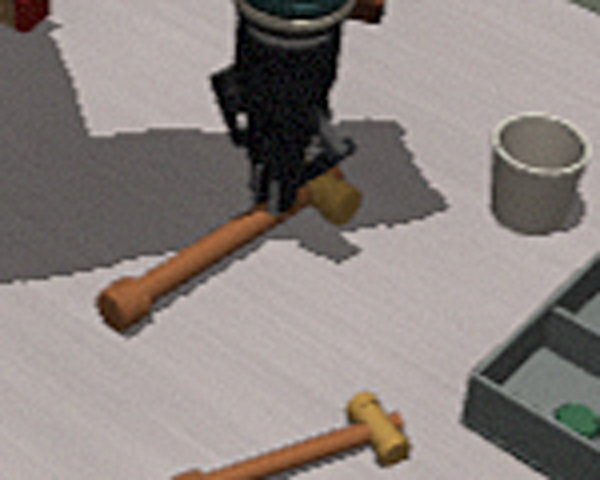

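Run:
```python
from h import *
o=[]
for n,(u0,v0) in(("top",(345,140)),("side",(325,205))):
    c=bot.read_camera(n); a=cv2.resize(c["img"][v0:v0+75,u0:u0+50],None,fx=8,fy=8,interpolation=cv2.INTER_CUBIC)
    for p,col in[((.526,-.255,.001),(255,0,0)),((.526,-.255,.028),(0,255,0)),((.526,-.255,.1),(255,0,255))]:
        q=(np.array(proj(c,p))-[u0,v0]+.5)*8; cv2.circle(a,tuple(int(x) for x in q),4,col,1)
    o.append(a)
cv2.imwrite("pics/m3.png",np.hstack(o)[:,:,::-1])
```

```text
(no output)
```

View pics/m3.png

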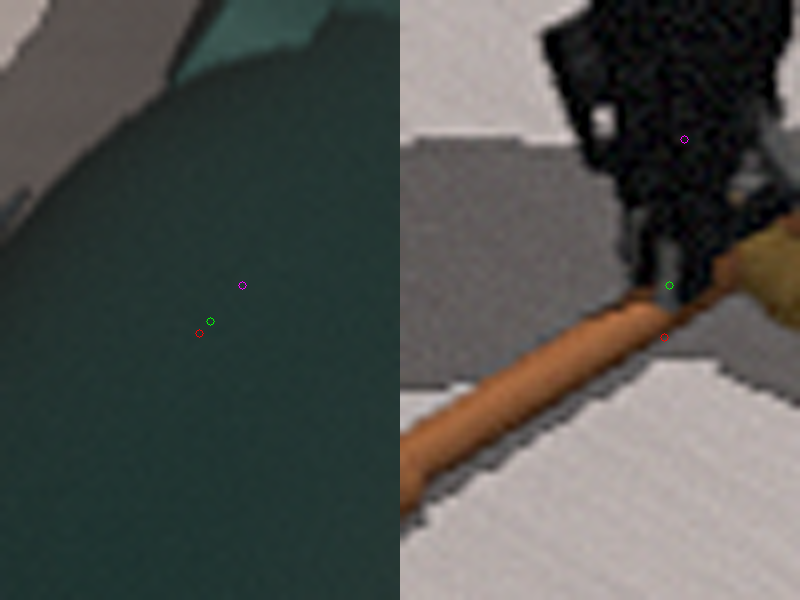

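Run:
```python
from h import *
c=bot.read_camera("side")
print("s1 mid observed 355.6,207.4")
for z in(.114,.127,.15): print(z,np.round(proj(c,(.5193,-.2395,z)),1))
# fingertips observed (left/right) vs. predicted
yaw=3.026
for z in(.114,.127,.14):
  for s in(1,-1): 
    y=np.array([-np.sin(yaw),np.cos(yaw)])*s*.0475
    print(z,s,np.round(proj(c,(.5193+y[0],-.2395+y[1],z)),1),"obs L(344,200) R(367,215)")
# now: hammer head and butt on plane
for n,u,v in(("head near face",290+338/4,190+200/4),("butt",290+122/4,190+303/4)): print(n,ray(c,u,v,.017).round(3))
s=bot.sense();print(s["q"],s["wrist_torque"],s["joint_efforts"])
```

```text
s1 mid observed 355.6,207.4
0.114 [354.8 217. ]
0.127 [355.1 213.6]
0.15 [355.7 207.4]
0.114 1 [366.6 225. ] obs L(344,200) R(367,215)
0.114 -1 [343.5 209.4] obs L(344,200) R(367,215)
0.127 1 [367.  221.5] obs L(344,200) R(367,215)
0.127 -1 [343.8 206. ] obs L(344,200) R(367,215)
0.14 1 [367.4 218. ] obs L(344,200) R(367,215)
0.14 -1 [344.  202.5] obs L(344,200) R(367,215)
head near face [ 0.572 -0.284  0.017]
butt [ 0.373 -0.238  0.017]
[-5.90903118e-01  4.97553427e-01 -2.72550459e-01  7.99288749e-01
  8.71332835e-05 -4.75365839e-01] [0.82080746 1.04952763 0.03511191] [-7.05361962e-01 -6.65592027e+01  2.91383457e+01 -2.62343645e+00
 -1.11833587e-01  1.10284271e-02]
```

The fingers read about 22 mm higher in the picture than tool_pos says. They closed on the top of the handle, and the hammer has not moved. I'll open, go lower while watching the force, and close again.

```bash
python3 -m inch '[{"jaw":-1,"x":0,"y":0,"z":0.004,"turn":0},{"jaw":-1,"x":0,"y":0,"z":0.004,"turn":0},{"jaw":-1,"x":0,"y":0,"z":0.004,"turn":0},{"jaw":-1,"x":0,"y":0,"z":0.004,"turn":0},{"jaw":-1,"x":0,"y":0,"z":0.004,"turn":0},{"jaw":-1,"x":0,"y":0,"z":0.004,"turn":0},{"jaw":-1,"x":0,"y":0,"z":0,"turn":0},{"jaw":-1,"x":0,"y":0,"z":-0.005,"turn":0},{"jaw":-1,"x":0,"y":0,"z":-0.008,"turn":0},{"jaw":-1,"x":0,"y":0,"z":-0.008,"turn":0},{"jaw":-1,"x":0,"y":0,"z":-0.008,"turn":0}]'
python3 - <<'E'
from h import *
c=bot.read_camera("side"); u0,v0=330,190
a=cv2.resize(c["img"][v0:v0+60,u0:u0+75],None,fx=8,fy=8,interpolation=cv2.INTER_CUBIC)
cv2.imwrite("pics/s4.png",a[:,:,::-1])
E
```

```text
time_s: 5.45
tool_pos: [0.5256, -0.2549, -0.0081]
eef_rot: [3.141, -0.0, 3.026]
contact_force: [0.4, -0.1, 0.4]
width: 0.0854
finger_force: 0.0
```

View pics/s4.png

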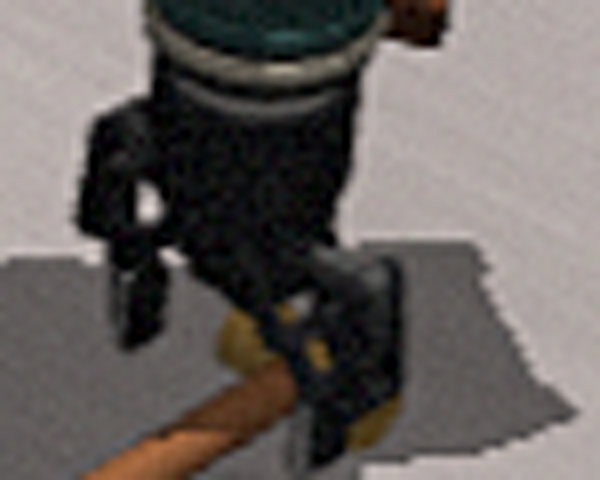

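Open tips are at about (347,233) and (369,249) in the full image, which puts them at z≈0.025. That is 20 mm above the reading, and they straddle the handle. I'll lower another 10 mm and close.

```bash
python3 -m inch '[{"jaw":-1,"x":0,"y":0,"z":-0.006,"turn":0},{"jaw":-1,"x":0,"y":0,"z":-0.01,"turn":0},{"jaw":-1,"x":0,"y":0,"z":-0.01,"turn":0},{"jaw":1,"x":0,"y":0,"z":-0.01,"turn":0},{"jaw":1,"x":0,"y":0,"z":-0.01,"turn":0},{"jaw":1,"x":0,"y":0,"z":-0.01,"turn":0},{"jaw":1,"x":0,"y":0,"z":-0.01,"turn":0},{"jaw":1,"x":0,"y":0,"z":-0.01,"turn":0},{"jaw":1,"x":0,"y":0,"z":-0.01,"turn":0},{"jaw":1,"x":0,"y":0,"z":-0.01,"turn":0}]'
```

```text
time_s: 6.5
tool_pos: [0.5257, -0.2549, -0.0177]
eef_rot: [-3.141, 0.0, 3.026]
contact_force: [-1.3, 1.5, 5.6]
width: 0.0198
finger_force: 58.5
```

```bash
python3 -m inch '[{"jaw":1,"x":0,"y":0,"z":0.015,"turn":0},{"jaw":1,"x":0,"y":0,"z":0.03,"turn":0},{"jaw":1,"x":0,"y":0,"z":0.045,"turn":0},{"jaw":1,"x":0,"y":0.04,"z":0.05,"turn":2},{"jaw":1,"x":0,"y":0.08,"z":0.05,"turn":5},{"jaw":1,"x":0,"y":0.12,"z":0.05,"turn":8},{"jaw":1,"x":0,"y":0.13,"z":0.05,"turn":12.5},{"jaw":1,"x":0,"y":0.13,"z":0.05,"turn":12.5},{"jaw":1,"x":0,"y":0.13,"z":0.05,"turn":12.5},{"jaw":1,"x":0,"y":0.13,"z":0.05,"turn":12.5},{"jaw":1,"x":0,"y":0.13,"z":0.05,"turn":12.5}]'
python3 - <<'E'
from h import *
o=[]
for n,(u0,v0,w,h) in(("top",(220,120,130,130)),("side",(240,160,130,130))):
    c=bot.read_camera(n); a=cv2.resize(c["img"][v0:v0+h,u0:u0+w],(400,400),interpolation=cv2.INTER_CUBIC); o.append(a)
cv2.imwrite("pics/m5.png",np.hstack(o)[:,:,::-1])
E
```

```text
time_s: 7.6
tool_pos: [0.5256, -0.1258, 0.0319]
eef_rot: [-3.142, -0.0, -3.041]
contact_force: [-0.5, 0.5, -3.8]
width: 0.0199
finger_force: 59.7
```

View pics/m5.png

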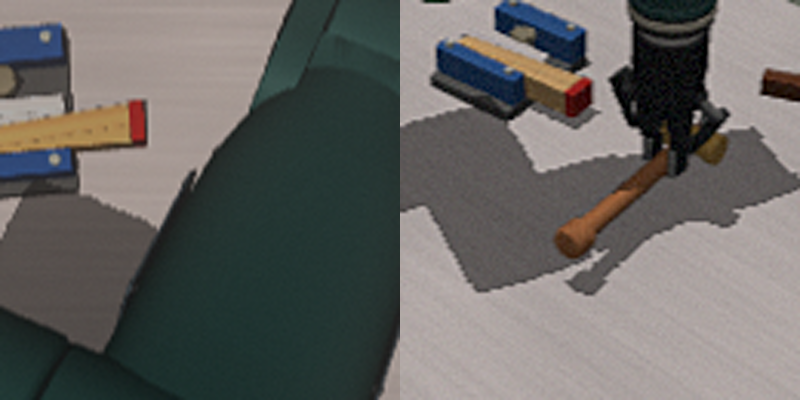

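Hammer held (about 3.8 N). In the side crop its butt is at (575,240) and the near head face at (715,148). I'll check its tilt against prediction.

Run:
```python
from h import *
c=bot.read_camera("side"); g=np.array([.5256,-.1258])
for yaw in (5,7):
  a=np.radians(yaw); ex=np.array([np.cos(a),np.sin(a)]); ey=np.array([-ex[1],ex[0]])
  for z in (.055,.067):
    f=lambda x,y:np.round((np.array(proj(c,[*(g+ex*x+ey*y),z]))-[240,160])/.325+[400,0])
    print(yaw,z,"butt end",f(-.165,0),"nearface",f(.05,-.035))
h=g+ex*.05; print(h)
```

```text
5 0.055 butt end [564. 253.] nearface [721. 159.]
5 0.067 butt end [564. 244.] nearface [722. 150.]
7 0.055 butt end [569. 256.] nearface [721. 158.]
7 0.067 butt end [569. 246.] nearface [721. 149.]
[ 0.57522731 -0.11970653]
```

```bash
python3 -m inch '[{"jaw":1,"x":0.012,"y":0.03,"z":0,"turn":0},{"jaw":1,"x":0.012,"y":0.064,"z":-0.015,"turn":0},{"jaw":1,"x":0.012,"y":0.064,"z":-0.0335,"turn":0},{"jaw":1,"x":0.012,"y":0.064,"z":-0.0335,"turn":0},{"jaw":1,"x":0.012,"y":0.064,"z":-0.0335,"turn":0}]'
python3 - <<'E'
from h import *
o=[]
for n,(u0,v0,w,h) in(("top",(220,120,100,100)),("side",(250,150,100,100))):
    c=bot.read_camera(n); a=cv2.resize(c["img"][v0:v0+h,u0:u0+w],(400,400),interpolation=cv2.INTER_CUBIC); o.append(a)
cv2.imwrite("pics/m6.png",np.hstack(o)[:,:,::-1])
E
```

```text
time_s: 8.25
tool_pos: [0.5377, -0.0613, -0.0013]
eef_rot: [-3.142, -0.0, -3.04]
contact_force: [1.1, -0.2, -3.8]
width: 0.0199
finger_force: 59.8
```

View pics/m6.png

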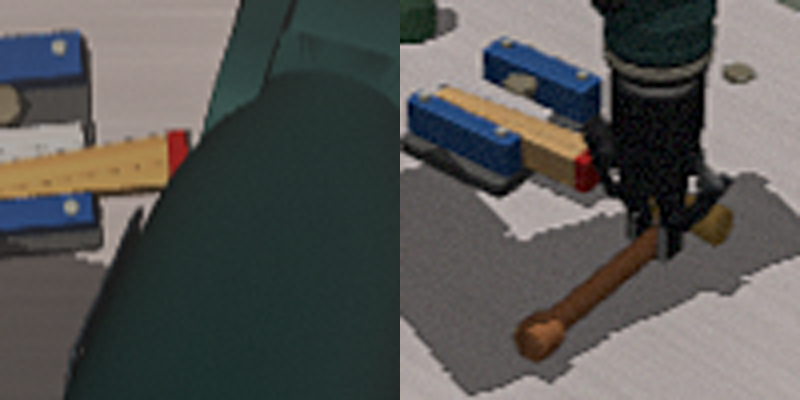

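The view shows the hammer level in front of the red butt, with about 60 mm to go. First blow, 12 mm of drive, then draw back.

```bash
python3 -m inch '[{"jaw":1,"x":-0.002,"y":0.02,"z":0,"turn":0},{"jaw":1,"x":-0.005,"y":0.045,"z":0,"turn":0},{"jaw":1,"x":-0.0075,"y":0.072,"z":0,"turn":0},{"jaw":1,"x":-0.0075,"y":0.072,"z":0,"turn":0},{"jaw":1,"x":-0.0075,"y":0.072,"z":0,"turn":0}]'
python3 - <<'E'
from h import *
s=bot.sense(); print(s["wrist_torque"],s["joint_velocities"].round(3))
E
python3 -m inch '[{"jaw":1,"x":0.005,"y":-0.045,"z":0,"turn":0},{"jaw":1,"x":0.0075,"y":-0.072,"z":0,"turn":0},{"jaw":1,"x":0.0105,"y":-0.10,"z":0,"turn":0},{"jaw":1,"x":0.0105,"y":-0.10,"z":0,"turn":0},{"jaw":1,"x":0.0105,"y":-0.10,"z":0,"turn":0}]'
python3 - <<'E'
from h import *
c=bot.read_camera("top"); cv2.imwrite("pics/t7.png",c["img"][:,:,::-1])
im=c["img"].astype(int); m=(im[...,0]>110)&(im[...,1]<60)&(im[...,2]<60); m[:,:230]=0;m[:,300:]=0;m[:130]=0;m[180:]=0
ys,xs=np.nonzero(m); print(len(xs),xs.min(),xs.max(),ys.min(),ys.max(),xs.mean())
i0=cv2.imread("pics/top0.png")[:,:,::-1].astype(int); m=(i0[...,0]>110)&(i0[...,1]<60)&(i0[...,2]<60); m[:,:230]=0;m[:,300:]=0;m[:130]=0;m[180:]=0
ys,xs=np.nonzero(m); print(len(xs),xs.min(),xs.max(),ys.min(),ys.max(),xs.mean())
E
```

```text
time_s: 8.85
tool_pos: [0.5308, 0.0105, -0.0009]
eef_rot: [-3.141, 0.001, -3.038]
contact_force: [1.1, -1.3, -4.1]
width: 0.0201
finger_force: 60.2
[-0.0109825   0.09999468  0.03597871] [-0.02   0.006 -0.    -0.004 -0.    -0.003]
time_s: 9.35
tool_pos: [0.5406, -0.0904, -0.0014]
eef_rot: [3.141, 0.0, -3.041]
contact_force: [0.8, 0.6, -4.0]
width: 0.02
finger_force: 60.5
54 257 261 153 165 259.3333333333333
36 262 266 153 164 264.3888888888889
```

The wedge advanced about 13 mm. Second blow, another 10 mm.

```bash
python3 -m inch '[{"jaw":1,"x":-0.003,"y":0.03,"z":0,"turn":0},{"jaw":1,"x":-0.007,"y":0.065,"z":0,"turn":0},{"jaw":1,"x":-0.0095,"y":0.09,"z":0,"turn":0},{"jaw":1,"x":-0.0115,"y":0.11,"z":0,"turn":0},{"jaw":1,"x":-0.0115,"y":0.11,"z":0,"turn":0},{"jaw":1,"x":-0.0115,"y":0.11,"z":0,"turn":0}]'
python3 -m inch '[{"jaw":1,"x":0.005,"y":-0.045,"z":0,"turn":0},{"jaw":1,"x":0.0085,"y":-0.08,"z":0,"turn":0},{"jaw":1,"x":0.0085,"y":-0.08,"z":0,"turn":0},{"jaw":1,"x":0.0085,"y":-0.08,"z":0,"turn":0}]'
python3 - <<'E'
from h import *
c=bot.read_camera("top")
im=c["img"].astype(int); m=(im[...,0]>110)&(im[...,1]<60)&(im[...,2]<60); m[:,:230]=0;m[:,300:]=0;m[:130]=0;m[180:]=0
ys,xs=np.nonzero(m); print(len(xs),xs.min(),xs.max(),ys.min(),ys.max(),xs.mean())
E
```

```text
time_s: 10.0
tool_pos: [0.5292, 0.0213, -0.0014]
eef_rot: [3.141, 0.0, -3.037]
contact_force: [0.4, -0.2, -4.0]
width: 0.0198
finger_force: 60.5
time_s: 10.4
tool_pos: [0.5376, -0.0604, -0.0016]
eef_rot: [3.141, -0.0, -3.041]
contact_force: [-0.8, 0.9, -3.8]
width: 0.02
finger_force: 60.8
52 253 257 154 165 255.30769230769232
```

```bash
python3 -m inch '[{"jaw":1,"x":-0.003,"y":0.03,"z":0,"turn":0},{"jaw":1,"x":-0.006,"y":0.06,"z":0,"turn":0},{"jaw":1,"x":-0.0085,"y":0.082,"z":0,"turn":0},{"jaw":1,"x":-0.009,"y":0.084,"z":0,"turn":0},{"jaw":1,"x":-0.009,"y":0.086,"z":0,"turn":0},{"jaw":1,"x":-0.009,"y":0.086,"z":0,"turn":0}]'
python3 -m inch '[{"jaw":1,"x":0,"y":0.0015,"z":0,"turn":0},{"jaw":1,"x":0,"y":0.0015,"z":0,"turn":0}]'
python3 -m inch '[{"jaw":1,"x":0,"y":0.0015,"z":0,"turn":0},{"jaw":1,"x":0,"y":0.0015,"z":0,"turn":0}]'
```

```text
time_s: 11.05
tool_pos: [0.5286, 0.0268, -0.0015]
eef_rot: [3.142, -0.0, -3.039]
contact_force: [0.0, -0.0, -3.7]
width: 0.0197
finger_force: 60.8
time_s: 11.25
tool_pos: [0.5287, 0.0279, -0.0016]
eef_rot: [-3.141, -0.0, -3.04]
contact_force: [-1.2, -2.4, -4.3]
width: 0.0196
finger_force: 60.8
time_s: 11.45
tool_pos: [0.5284, 0.0291, -0.0016]
eef_rot: [-3.14, -0.001, -3.04]
contact_force: [-2.5, -6.6, -2.9]
width: 0.0199
finger_force: 60.8
```

```bash
for i in 1; do python3 -m inch '[{"jaw":1,"x":0,"y":0.0015,"z":0,"turn":0},{"jaw":1,"x":0,"y":0.0015,"z":0,"turn":0}]'; done
python3 -m inch '[{"jaw":1,"x":0,"y":0.0015,"z":0,"turn":0},{"jaw":1,"x":0,"y":0.0015,"z":0,"turn":0}]'
```

```text
time_s: 11.65
tool_pos: [0.5282, 0.0293, -0.0016]
eef_rot: [-3.137, -0.002, -3.041]
contact_force: [-3.6, -16.2, -2.7]
width: 0.0196
finger_force: 61.1
time_s: 11.85
tool_pos: [0.5279, 0.0297, -0.0016]
eef_rot: [-3.135, -0.002, -3.042]
contact_force: [-6.0, -25.4, -1.5]
width: 0.0198
finger_force: 61.6
```

The wedge is at the stop: 25 N and no further advance. I'll draw back and return the hammer to where it lay.

```bash
python3 -m inch '[{"jaw":1,"x":0.004,"y":-0.04,"z":0,"turn":0},{"jaw":1,"x":0.009,"y":-0.085,"z":0,"turn":0},{"jaw":1,"x":0.009,"y":-0.13,"z":0.01,"turn":-4},{"jaw":1,"x":0.005,"y":-0.175,"z":0.015,"turn":-8},{"jaw":1,"x":0,"y":-0.22,"z":0.015,"turn":-12},{"jaw":1,"x":0,"y":-0.265,"z":0.015,"turn":-12},{"jaw":1,"x":0,"y":-0.285,"z":0.015,"turn":-12},{"jaw":1,"x":0,"y":-0.285,"z":0.01,"turn":-12},{"jaw":1,"x":0,"y":-0.285,"z":0,"turn":-12},{"jaw":1,"x":0,"y":-0.285,"z":-0.008,"turn":-12},{"jaw":1,"x":0,"y":-0.285,"z":-0.013,"turn":-12},{"jaw":1,"x":0,"y":-0.285,"z":-0.013,"turn":-12}]'
python3 - <<'E'
from h import *
c=bot.read_camera("top")
im=c["img"].astype(int); m=(im[...,0]>110)&(im[...,1]<60)&(im[...,2]<60); m[:,:230]=0;m[:,300:]=0;m[:130]=0;m[180:]=0
ys,xs=np.nonzero(m); print(len(xs),xs.min(),xs.max(),xs.mean(), ray(c,xs.max()+.9,(ys.min()+ys.max())/2,.0335))
E
```

```text
time_s: 13.05
tool_pos: [0.5283, -0.2507, -0.0154]
eef_rot: [3.141, -0.001, 3.036]
contact_force: [-0.2, -0.0, -2.5]
width: 0.0199
finger_force: 61.3
40 252 256 253.9 [0.58240674 0.06771827 0.0335    ]
```

```bash
python3 -m inch '[{"jaw":1,"x":0,"y":0,"z":-0.0015,"turn":0},{"jaw":1,"x":0,"y":0,"z":-0.0025,"turn":0},{"jaw":1,"x":0,"y":0,"z":-0.0025,"turn":0}]'
```

```text
time_s: 13.4
tool_pos: [0.5287, -0.2519, -0.0169]
eef_rot: [-3.141, 0.0, 3.035]
contact_force: [-0.0, -0.2, -3.6]
width: 0.0202
finger_force: 61.3
```

```bash
python3 -m inch '[{"jaw":1,"x":0,"y":0,"z":-0.001,"turn":0},{"jaw":1,"x":0,"y":0,"z":-0.001,"turn":0}]';python3 -m inch '[{"jaw":1,"x":0,"y":0,"z":-0.001,"turn":0},{"jaw":1,"x":0,"y":0,"z":-0.001,"turn":0}]'
```

```text
time_s: 13.6
tool_pos: [0.5287, -0.252, -0.0176]
eef_rot: [-3.141, 0.0, 3.035]
contact_force: [-1.7, 0.9, 2.8]
width: 0.0199
finger_force: 62.1
time_s: 13.8
tool_pos: [0.5288, -0.252, -0.0178]
eef_rot: [-3.141, 0.001, 3.035]
contact_force: [-6.6, 3.3, 17.6]
width: 0.0199
finger_force: 63.9
```

The hammer is resting on the bench. I'll ease up, open, lift straight and back off.

```bash
python3 -m inch '[{"jaw":1,"x":0,"y":0,"z":0.001,"turn":0},{"jaw":-1,"x":0,"y":0,"z":0.001,"turn":0},{"jaw":-1,"x":0,"y":0,"z":0.001,"turn":0},{"jaw":-1,"x":0,"y":0,"z":0.001,"turn":0},{"jaw":-1,"x":0,"y":0,"z":0.001,"turn":0},{"jaw":-1,"x":0,"y":0,"z":0.001,"turn":0},{"jaw":-1,"x":0,"y":0,"z":0.001,"turn":0},{"jaw":-1,"x":0,"y":0,"z":0.02,"turn":0},{"jaw":-1,"x":0,"y":0,"z":0.05,"turn":0},{"jaw":-1,"x":0,"y":0,"z":0.1,"turn":0},{"jaw":-1,"x":0,"y":0,"z":0.15,"turn":0},{"jaw":-1,"x":0,"y":0,"z":0.2,"turn":0}]'
python3 -m inch '[{"jaw":-1,"x":-0.03,"y":0.05,"z":0.03,"turn":0},{"jaw":-1,"x":-0.06,"y":0.1,"z":0.03,"turn":0},{"jaw":-1,"x":-0.09,"y":0.15,"z":0.03,"turn":0},{"jaw":-1,"x":-0.11,"y":0.2,"z":0.03,"turn":0},{"jaw":-1,"x":-0.12,"y":0.25,"z":0.03,"turn":0},{"jaw":-1,"x":-0.13,"y":0.3,"z":0.03,"turn":0},{"jaw":-1,"x":-0.13,"y":0.3,"z":0.03,"turn":0},{"jaw":-1,"x":-0.13,"y":0.3,"z":0.03,"turn":0},{"jaw":-1,"x":-0.13,"y":0.3,"z":0.03,"turn":0},{"jaw":-1,"x":-0.13,"y":0.3,"z":0.03,"turn":0}]'
python3 - <<'E'
from h import *
c=bot.read_camera("side"); cv2.imwrite("pics/s8.png",c["img"][:,:,::-1])
E
```

```text
time_s: 15.0
tool_pos: [0.5283, -0.2517, 0.1831]
eef_rot: [-3.142, 0.0, 3.035]
contact_force: [1.0, -1.1, -0.1]
width: 0.0856
finger_force: 0.0
time_s: 16.0
tool_pos: [0.399, 0.0474, 0.211]
eef_rot: [-3.141, 0.0, 3.034]
contact_force: [-0.2, -0.6, 0.3]
width: 0.085
finger_force: 0.0
```

View pics/s8.png

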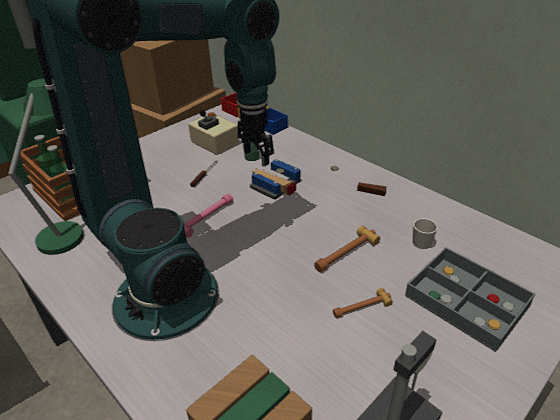

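The hammer lies flat at (348,248), as it did before. The wedge is driven in, with its butt at (292,187). The cup is at (424,233) and the bottle is standing behind the gripper at (251,150).

```bash
python3 -c "
from cell import bot
print(bot.close_job())"
```

```text
the job is handed in; nothing more can be done
None
```

The wedge was driven home in three separate blows, drawing the hammer well clear between them; it stopped advancing under about 25 N. The hammer is laid flat back where it lay, clear of the wedge, the bottle and cup still stand in place, and the job was handed in at about 16 s.

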